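Cross the polariscope and push in its tint plate

TASK

Get the dealer's polariscope ready to tell whether the bangle on it is jade or glass: first, with the tint-plate slide still drawn out, push the black lever on top round its arc until its pointer lies on the long red mark, then push the blue-capped tint-plate slide fully home into the side of the head. Push with the fingertips only, never pinching the lever or bearing hard on the lever or the slide, and leave the bangle, the snuff bottle and the other pieces on the stall where they stand.

Things in the scene. Friction and masses are not known exactly. Their poses are not given: they have to be found in the camera images.
- polariscope: fixed light grey instrument; origin under its centre on the table, z up, -x its front (roughly towards the robot), +y the side where the slide comes out. Square lamp house 220 x 220 mm, 68 mm high; a bracket at its far side carries a round head 180 mm across, 150 to 186 mm above the table, with an open gap below. Only the scale, ring and lever stand above the head.
- ring_axis (a point): point on the vertical axis of the rotating ring (the polariscope's centre), 205 mm above the table. On the head lies a white scale plate (top 188 mm above the table, black ticks) and on it the aluminium ring (radius 60 mm, top 200.5 mm up) with a dark window, turned by the lever. Axes as the polariscope's.
- lever_knob (a point): centre of the upright black knob of the lever: 16 mm in diameter, 188 to 222 mm above the table, 112 mm from the ring's axis, its centre 22 mm outside the head's rim. A black pointer bar 6 mm wide (191 to 197 mm up) runs from it inwards over the scale to the ring. It turns stiffly (1 to 2 N at the knob) and stays where it is left.
- red_mark (a point): where the knob's centre stands when the pointer lies on the red mark: 112 mm from the ring's axis, in line with the mark, 205 mm above the table. The mark is a red line 5 mm wide, running 27 mm across the scale plate to its rim and on down the side of the head; all other ticks are thin and black.
- analyser (a joint): turn of ring and lever, rad: 0 at the first tick (the robot's right), growing clockwise seen from above as the lever comes round the front; 1.571 (90 degrees) is the red mark, 2.1 the end stop. Ticks every 5 degrees from 0 to 120. Starts between 0.15 and 0.85.
- slide_cap (a point): centre of the outer face of the slide's blue end cap, 168 mm above the table; cap 46 mm wide, 26 mm high, 7 mm thick, facing out along the polariscope's +y, on an aluminium plate 40 x 7 mm. The face is 102 mm from the ring's axis when home, plus joint tint_slide. The slide moves stiffly (1.5 N) straight towards the axis and stays where it is left.
- tint_slide (a joint): how far the slide is drawn out, m: 0 fully home against its stop, at most 0.048. Starts between 0.026 and 0.044.
- snuff_bottle: amber snuff bottle, 36 mm across, 66 mm high, standing on the front right corner of the lamp house top (68 mm above the table) below the lever's arc; origin at the centre of its underside; loose, to be left alone
- bangle: green bangle, 76 mm outside, 58 mm hole, 9 mm thick, lying on the lit window of the lamp house, under the head: the piece to be examined; origin at the centre of its underside; loose, to be left alone
- dark_vase: dark brown vase, 72 mm across, 118 mm high; origin at the centre of its underside; loose, to be left alone
- tea_bowl: brown tea bowl, 72 mm across, 50 mm high; origin at the centre of its underside; loose, to be left alone
- ginger_jar: cream lidded jar, 84 mm across, 110 mm high; origin at the centre of its underside; loose, to be left alone
- celadon_bowl: pale blue-green bowl, 116 mm across, 50 mm high; origin at the centre of its underside; loose, to be left alone
- teapot: ochre teapot, 83 mm high, about 160 mm from spout to handle; origin at the centre of its underside; loose, to be left alone

How it is judged:
On the way, in this order (a step that is already met when the one before it is completed fails the run):
1. the lever's pointer is on the red mark while the tint-plate slide is still drawn out (value of joint analyser between 1.51 and 1.632 rad and value of joint tint_slide above 0.015 m and velocity of joint analyser between -0.05 and 0.05 rad/s), for 0.2 s.
2. the tint-plate slide is home (value of joint tint_slide below 0.003 m), for 0.2 s.
At the end, for the whole second after the job is handed in: the lever rests within 3.5 degrees (0.061 rad) of the red mark, the tint-plate slide is within 3 mm of its home stop, and the bangle, snuff bottle and other loose pieces are within 10 mm of where they began (value of joint analyser between 1.51 and 1.632 rad and value of joint tint_slide below 0.003 m and velocity of joint analyser between -0.02 and 0.02 rad/s and distance of each of snuff_bottle, bangle, dark_vase, tea_bowl, ginger_jar, celadon_bowl, teapot from where it was at the start of the episode below 0.01 m); the robot touches nothing.
It fails at once if the lever is pinched or pressed with more than 25 N (contact force between the fingers and analyser above 25 N).
It fails at once if the slide is pinched or rammed with more than 35 N (contact force between the fingers and tint_slide above 35 N).
It fails at once if a loose piece is lifted, carried or pushed 10 mm away (distance of any of snuff_bottle, bangle, dark_vase, tea_bowl, ginger_jar, celadon_bowl, teapot from where it was at the start of the episode above 0.01 m).
It fails at once if a loose piece is tipped over (angle between any of snuff_bottle, bangle, dark_vase, tea_bowl, ginger_jar, celadon_bowl, teapot's own z axis and vertical above 0.35 rad).
It also fails if it takes over 53 s, if anything falls off the work surface, if the arm or the gripper's body presses on something with over 40 N, if the wrist force passes 120 N, or if a joint passes its speed limit or range.

ROBOT

A 7-joint arm with a two-finger parallel gripper is mounted at the origin on the work surface. World frame = base frame: x ahead of the robot, y to its left, z up, the work surface at z = 0. Lengths are in m, angles in rad, forces in N, time in s.
With the tool pointing down it reaches from about 0.425 to 0.925 m from the base axis. Payload 6.8 kg.
Tool frame: the origin (TCP) lies on the centre line of the jaws, within the pads' length; the fingertips stand bot.tip_reach ahead of it and the grasp point (between the pads) lies 3 mm ahead of it (bot.tip_reach is the distance from the TCP to the fingertips, in m); z points along the fingers, y is the line along which they close (so a half turn about z gives the same grasp; the last joint's range is limited). The gripper opens to 85 mm and grips with 20 to 120 N. Pads are 22 mm wide; open, the fingers measure 114 mm over their backs; the gripper's body (76 mm by 85 mm) begins 54 mm behind the grasp point. The pads swing forward as they close: fully open they stand 13 mm farther back than shut.
Start: joints at [-1.379, 0.477, 0.022, 1.555, -0.011, 1.109, -0.083], TCP at [0.199, 0.645, 0.22] pointing down, gripper open.
Joint ranges: [-2.96, 2.96], [-0.34, 2.1], [-1.41, 1.46], [0.24, 2.44], [-1.37, 4.51], [0.17, 1.92], [-2.96, 2.96]. Speed limits (rad/s): [2.39, 2.39, 3.14, 3.14, 3.14, 3.14, 3.14].

INTERFACE

Orientations are given as a unit quaternion [w, x, y, z].
In Python, from station import bot gives the robot as it stands.
- The arm moves only by the tool jog_arm, never from a script. Its argument "deltas" is a list of rows, each a list of 7 numbers: the shift along the world's x, y, z in m, then the turn, a rotation vector about the world's x, y, z in rad, then the opening, from 0 (shut) to 1 (fully open). In form: [[x, y, z, rx, ry, rz, grip], ...]. A call has 1 to 10 rows; each row shifts and turns the commanded pose from where the row before left it; what a row does not reach is not made up. A row lasts 1/10 s, in which the tool goes at most 50 mm and 8.59 degrees, less where a joint would pass 70% of its speed; a pose out of reach is approached as far as the arm can. A call with a gripper value outside its range is refused whole. The fingers move at their own pace and stop on an object; "newtons" is the grip in N (left out, the last holds). Time passes only in rows, so rows that do not move let the fingers close. It gives the time, the measured TCP pose, the force, the opening and the grip force at its end, in the units of the state.
- bot.get_obs(): the state, without advancing time (a new reading comes with each control period).
- bot.read_camera(name): name is "scene" or "side" or "wrist"; returns a dict with "img" (384x512x3 uint8, red, green, blue), "K" (3x3 intrinsics, pixels), "dist_coeffs" ([k1, k2, p1, p2, k3] as OpenCV has them; the pictures are not rectified), "eye" and "attitude" of the camera in the world. Camera axes: x right, y down, z forward; pixel columns grow to the right and rows downward; lengths in m; the calibration is good to about 2 mm. A picture is of the moment at which its call begins. There is no depth.
- bot.hand_in(): hands the job in; it is judged then, once.
The state is a dict: "t": time; "q": joint angles; "joint_vel": joint speeds; "joint_torque": joint torques, N m; "eef_pos": TCP position; "tool_rot": TCP orientation; "contact_force": force on the tool from outside, world axes, zero at the start; "torque": the same for the moment, N m; "gripper_width": opening from 0.0 (shut) to 1.0 (fully open); "grasp_force": force on a finger pad.
Only numpy, scipy, OpenCV 4.12 (cv2) and the standard library are available. Lean on these libraries where they do the work, as an engineer would, in place of code of your own. Each camera call takes 0.05 s, during which the arm holds its last target. There are 200 camera calls.

## Working session

There is one attempt and no reset: what is moved stays moved. The work goes in short steps, Python scripts to look and compute and a tool call to move; the robot and the scene stay as the last step left them, time stands still between calls to the robot, and variables do not carry over. Pictures are saved under pics/ and viewed, at most 10 in all, crops included, and the job is handed in when it is done.

Besides the shell and the picture viewer there is one more tool, called after ">>>" as name(argument=value, ...) on one line, values as JSON. jog_arm: Moves the arm, as the interface text tells. Its arguments: {"type":"object","properties":{"deltas":{"type":"array"},"newtons":{"type":"number"}},"required":["deltas"]}

```bash
mkdir -p pics
cat > h.py <<'E'
import numpy as np, cv2
from station import bot
from scipy.spatial.transform import Rotation as R
def rot(a):
    a=np.array(a,float)
    return a if a.shape==(3,3) else R.from_quat([a[1],a[2],a[3],a[0]]).as_matrix()
def ray(c,uv):
    p=cv2.undistortPoints(np.array([[uv]],float),np.array(c["K"]),np.array(c["dist_coeffs"]))[0,0]
    return np.array(c["eye"]),rot(c["attitude"])@np.array([p[0],p[1],1])
def onz(c,uv,z):
    e,d=ray(c,uv); return e+d*(z-e[2])/d[2]
def px(c,P):
    A=rot(c["attitude"]); r=A.T; t=-r@np.array(c["eye"])
    return cv2.projectPoints(np.array(P,float).reshape(-1,3),cv2.Rodrigues(r)[0],t,np.array(c["K"]),np.array(c["dist_coeffs"]))[0][:,0]
E
python3 - <<'E'
from h import *
import pickle
o=bot.get_obs(); print(o["t"],o["eef_pos"],o["tool_rot"],bot.tip_reach)
D={}
for n in ["scene","side"]:
    c=bot.read_camera(n); D[n]=c; print(n,c["eye"],c["attitude"])
    cv2.imwrite(f"pics/{n}0.png",cv2.resize(c["img"][:,:,::-1],(800,600),interpolation=cv2.INTER_CUBIC))
pickle.dump(D,open("D.pkl","wb"))
E
```

```text
0.0 [0.19916496 0.64427358 0.21889414] [-7.75014861e-05  1.49335313e-01  9.88786156e-01 -9.47030925e-04] 0.022
scene [ 1.24956953 -0.16256309  0.86084301] [-0.33874713  0.76398438  0.50596259 -0.21349497]
side [ 0.4697309  -0.93645876  0.80829936] [-0.48787784  0.87196827 -0.03567655  0.01933201]
```

View pics/scene0.png

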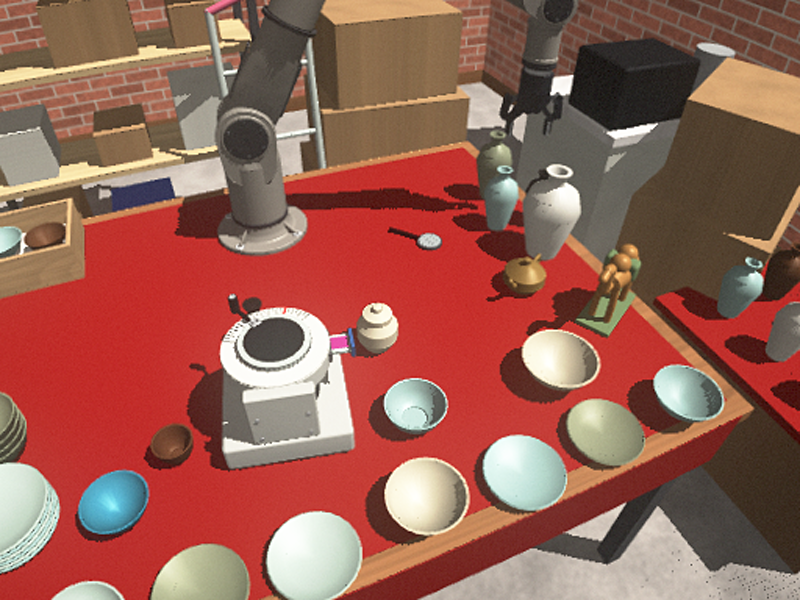

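View pics/side0.png

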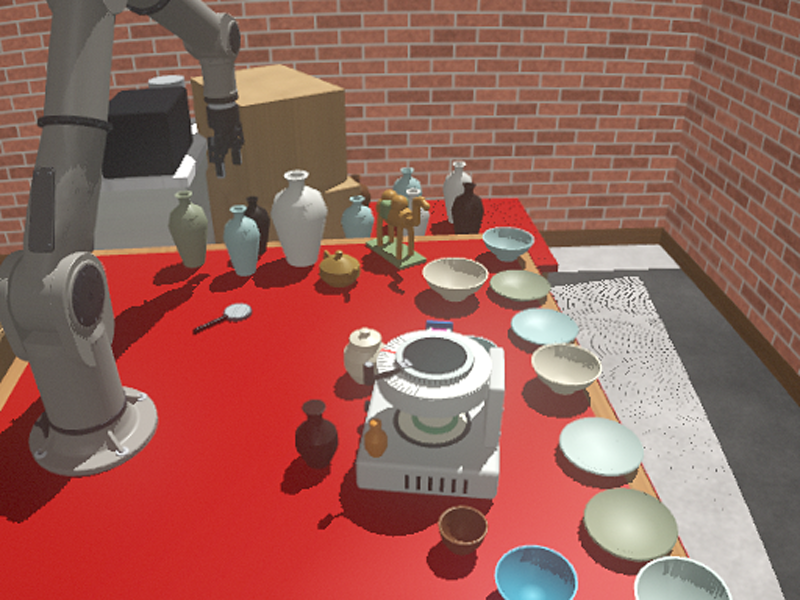

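The scene camera (800 px view) shows the ring window at about (275,341), the lever knob at (233,300), the blue cap at (350,340) next to the cream jar, and the red mark near (283,312). The side view shows the window at (433,356), the knob at (369,370), the bottle at (375,438), the dark vase at (316,437) and the cap at (438,326).

Run:
```python
from h import *
import pickle
D=pickle.load(open("D.pkl","rb")); s=512/800
def comp(m,seed,rad=15):
    n,l,st,ce=cv2.connectedComponentsWithStats(m.astype(np.uint8))
    best=min((i for i in range(1,n) if st[i,4]>=4),key=lambda i:np.linalg.norm(ce[i]-seed)); return l==best,ce[best],st[best]
C=[]
for n,w,b in [("scene",(275,341),(350,342)),("side",(435,356),(438,326))]:
    c=D[n]; im=c["img"].astype(int); r,g,bl=im[...,0],im[...,1],im[...,2]
    m,ce,st=comp(im.max(2)<75,np.array(w)*s)
    cn=max(cv2.findContours(m.astype(np.uint8),0,2)[0],key=cv2.contourArea)
    P=np.array([onz(c,q[0].astype(float),0.2005)[:2] for q in cn])
    A=np.c_[2*P,np.ones(len(P))]; x=np.linalg.lstsq(A,(P**2).sum(1),rcond=None)[0]
    print(n,"window",ce,st,"centre",x[:2],"rad",np.sqrt(x[2]+x[:2]@x[:2]))
    C.append(x[:2])
    m,ce,st=comp((bl>r+25)&(bl>g+25)&(bl>60),np.array(b)*s); print(" cap",ce,st,onz(c,ce,.168))
c0=np.mean(C,0)
for n in D:
    c=D[n]; im=c["img"].astype(int); r,g,bl=im[...,0],im[...,1],im[...,2]
    v,u=np.nonzero((r>g+50)&(r>bl+50)); 
    for i,j in zip(u,v):
        p=onz(c,(float(i),float(j)),.188)[:2]-c0
        if .055<np.hypot(*p)<.092 and p[0]<0: print(n,"red",i,j,p.round(4),np.hypot(*p).round(3),np.degrees(np.arctan2(p[1],p[0])).round(1))
c=D["scene"];d=D["side"]
from itertools import product
# crops
for n,(x,y,w) in {"scene":(130,175,110),"side":(215,190,130)}.items():
    im=D[n]["img"][y:y+int(w*.75),x:x+w,::-1]; k=400/w
    D[n]["crop"]=cv2.resize(im,(400,300),interpolation=cv2.INTER_CUBIC)
cv2.imwrite("pics/crop.png",np.hstack([D["scene"]["crop"],D["side"]["crop"]]))
```

```text
scene window [170.         229.54545455] [165 229  11   2  11] centre [ 0.63055578 -0.10933914] rad 0.012510223425654382
 cap [224.66666667 217.39393939] [223 210   4  18  33] [0.62131707 0.03246143 0.168     ]
side window [268.75       282.05357143] [254 274  35  12  56] centre [ 0.57710963 -0.24544701] rad 0.048443895870570755
 cap [279.3 205.8] [273 205  16   2  20] [0.62400293 0.04807291 0.168     ]
scene red 143 205 [-0.0902  0.0173] 0.092 169.2
scene red 144 205 [-0.0892  0.0198] 0.091 167.5
scene red 145 205 [-0.0882  0.0223] 0.091 165.8
scene red 146 205 [-0.0871  0.0248] 0.091 164.1
scene red 147 205 [-0.0861  0.0273] 0.09 162.4
scene red 148 205 [-0.0851  0.0298] 0.09 160.7
scene red 149 205 [-0.0841  0.0323] 0.09 159.0
scene red 150 205 [-0.0831  0.0348] 0.09 157.3
scene red 151 205 [-0.082   0.0373] 0.09 155.6
scene red 152 205 [-0.081   0.0398] 0.09 153.8
scene red 153 205 [-0.08    0.0423] 0.09 152.1
scene red 138 206 [-0.0915  0.0041] 0.092 177.4
scene red 139 206 [-0.0905  0.0066] 0.091 175.8
scene red 140 206 [-0.0895  0.0091] 0.09 174.2
scene red 141 206 [-0.0885  0
[... 26539 characters left out ...]
 [-0.0037 -0.0756] 0.076 -92.8
scene red 113 238 [-0.0028 -0.0733] 0.073 -92.2
scene red 114 238 [-0.0019 -0.071 ] 0.071 -91.5
scene red 115 238 [-0.0009 -0.0686] 0.069 -90.8
scene red 116 238 [-0.     -0.0663] 0.066 -90.0
scene red 106 239 [-0.006  -0.0899] 0.09 -93.8
scene red 107 239 [-0.0051 -0.0876] 0.088 -93.3
scene red 108 239 [-0.0042 -0.0853] 0.085 -92.8
scene red 109 239 [-0.0033 -0.083 ] 0.083 -92.2
scene red 110 239 [-0.0023 -0.0807] 0.081 -91.7
scene red 111 239 [-0.0014 -0.0783] 0.078 -91.0
scene red 112 239 [-0.0005 -0.076 ] 0.076 -90.4
scene red 106 240 [-0.0028 -0.0903] 0.09 -91.8
scene red 107 240 [-0.0018 -0.088 ] 0.088 -91.2
scene red 108 240 [-0.0009 -0.0857] 0.086 -90.6
```

View pics/crop.png

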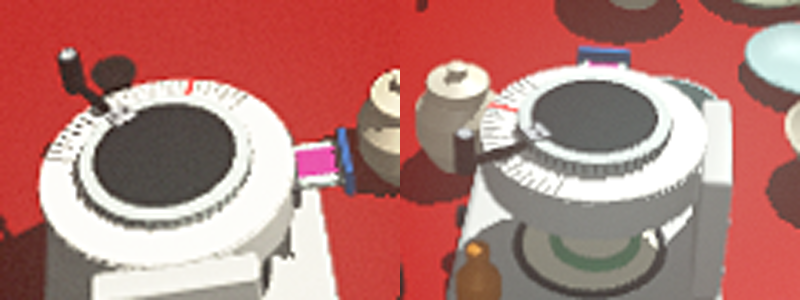

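The crop pair shows the lever at scene crop (66,50)–(100,105), the red mark at (190,86), and the blue cap at (345,160) nearly touching the jar's outline. In the side crop the knob top is at (463,132) and the red mark at (505,105). My window mask took the wrong blob, so I'll redo it seeded inside the window.

Run:
```python
from h import *
import pickle
D=pickle.load(open("D.pkl","rb"))
T={"scene":dict(w=(175,218),k=(148.2,188.8),r=(182.3,198.7),o=(130,175,110)),"side":dict(w=(275,227),k=(235.5,232.9),r=(248.8,224.1),o=(215,190,130))}
W=[]
for n,t in T.items():
    c=D[n]; im=c["img"].astype(int); print(n,im[t["w"][1],t["w"][0]])
    m=((im.max(2)<110)&(np.ptp(im,axis=2)<30)).astype(np.uint8)
    m=cv2.morphologyEx(m,cv2.MORPH_OPEN,np.ones((5,5)))
    l=cv2.connectedComponents(m)[1]; m=(l==l[t["w"][1],t["w"][0]]).astype(np.uint8)
    cn=max(cv2.findContours(m,0,2)[0],key=cv2.contourArea)
    P=np.array([onz(c,q[0].astype(float),0.2005)[:2] for q in cn])
    x=np.linalg.lstsq(np.c_[2*P,np.ones(len(P))],(P**2).sum(1),rcond=None)[0]
    print(" centre",x[:2],"rad",np.sqrt(x[2]+x[:2]@x[:2])); W.append(x[:2])
c0=np.mean(W,0); print("c0",c0)
for n,t in T.items():
    c=D[n];im=c["img"].astype(int)
    k=onz(c,t["k"],.222)[:2]; print(n,"knob top",k,np.hypot(*(k-c0)))
    hs=cv2.cvtColor(c["img"],cv2.COLOR_RGB2HSV).astype(int)
    u0,v0=map(int,t["r"]); w=[]
    r,g,b=im[...,0],im[...,1],im[...,2]
    for v in range(v0-6,v0+7):
        for u in range(u0-8,u0+9):
            p=onz(c,(float(u),float(v)),.188)[:2]-c0
            if r[v,u]>g[v,u]+45 and .063<np.hypot(*p)<.087: w.append(p)
    w=np.array(w); p=w.mean(0); print(" red",len(w),p,np.degrees(np.arctan2(p[1],p[0])),np.hypot(*p))
    print(" knob ang",np.degrees(np.arctan2(*(k-c0)[::-1])))
def tri(a,b):
    (e,d),(f,g)=ray(D["scene"],a),ray(D["side"],b)
    s=np.linalg.lstsq(np.c_[d,-g],f-e,rcond=None)[0]; return (e+d*s[0]+f+g*s[1])/2,np.linalg.norm(e+d*s[0]-f-g*s[1])
print("knob tri",tri(T["scene"]["k"],T["side"]["k"]))
# cap: top edge centre (scene & side crops), z .181
print("cap",onz(D["scene"],(130+350/3.636,175+133/3.636),.181),onz(D["side"],(215+203/3.077,190+49/3.077),.181))
# jar lid top z .110
print("jar",onz(D["scene"],(376*.64,308*.64),.110),onz(D["side"],(364*.64,332*.64),.110))
print("vase",onz(D["side"],(314*.64,405*.64),.118),"bottle",onz(D["side"],(376*.64,422*.64),.134))
```

```text
scene [80 75 69]
 centre [ 0.60082267 -0.09243507] rad 0.047050510890473
side [101  99  97]
 centre [ 0.59989227 -0.09290316] rad 0.04514590700603453
c0 [ 0.60035747 -0.09266911]
scene knob top [ 0.49436868 -0.13598427] 0.11449814560188064
 red 7 [-0.0713675   0.03566537] 153.44675451625514 0.07978307681280389
 knob ang -157.77130386835648
side knob top [ 0.49716752 -0.13897849] 0.11310492376976462
 red 14 [-0.06832605  0.03273015] 154.40423236313075 0.07576088660027125
 knob ang -155.8305034722316
knob tri (array([ 0.4963838 , -0.13680129,  0.22198514]), np.float64(0.0030496424944148016))
cap [0.61481159 0.03986174 0.181     ] [0.62521456 0.02710729 0.181     ]
jar [0.50735036 0.12250309 0.11      ] [0.50005854 0.11304836 0.11      ]
vase [ 0.4118244  -0.09980278  0.118     ] bottle [ 0.50583984 -0.16587792  0.134     ]
```

Run:
```python
from h import *
import pickle
D=pickle.load(open("D.pkl","rb")); S,B=D["scene"],D["side"]
c0=np.array([.6004,-.0927])
def e(c,a,b,z,k=.64):
    p,q=onz(c,np.array(a)*k,z)[:2],onz(c,np.array(b)*k,z)[:2]; print(p,q,np.linalg.norm(q-p),np.degrees(np.arctan2(*(q-p)[::-1])))
e(S,(228,466),(353,450),0); e(B,(358,487),(496,497),0)
for n,(x,y,k),pts in [("S",(130,175,3.636),[(58,156),(190,86),(245,100)]),("B",(215,190,3.077),[(103,105),(160,188)])]:
    for p in pts:
        q=onz(D["scene" if n=="S" else "side"],(x+p[0]/k,y+p[1]/k),.188)[:2]-c0; print(n,p,np.hypot(*q),np.degrees(np.arctan2(q[1],q[0])))
for n,c,o in (("s",S,(218,205,20,28)),("b",B,(268,200,28,16))):
    x,y,w,h=o; im=c["img"].astype(int)[y:y+h,x:x+w]
    m=(im[...,2]>im[...,0]+15)&(im[...,2]>im[...,1]+10)&(im[...,0]<120)
    v,u=np.nonzero(m); pts=np.c_[u+x,v+y].astype(np.int32)
    print(n,len(pts),cv2.minAreaRect(pts),cv2.convexHull(pts)[:,0].tolist())
def crop(c,x,y,w): return cv2.resize(c["img"][y:y+int(w*1.5),x:x+w,::-1],(400,600),interpolation=cv2.INTER_CUBIC)
cv2.imwrite("pics/cap.png",np.hstack([crop(S,205,180,60),crop(B,255,170,60)]))
```

```text
[ 0.67155305 -0.22039225] [ 0.72292536 -0.00842026] 0.21810832281285897 76.37679411939781
[ 0.47481533 -0.16757481] [ 0.69031194 -0.20826448] 0.21930444133189686 -10.692596161706486
S (58, 156) 0.07803737096832779 -117.72479381766
S (190, 86) 0.07959196387621324 152.61457589126186
S (245, 100) 0.08125016586225417 119.96313881654366
B (103, 105) 0.07590098869753416 153.6217283975382
B (160, 188) 0.08259833972622677 -114.47695589579963
s 43 ((224.90542602539062, 218.43243408203125), (17.261892318725586, 2.6303837299346924), 80.53767395019531) [[226, 227], [225, 227], [223, 215], [223, 210], [224, 210], [225, 213], [226, 217]]
b 48 ((281.0, 207.5), (16.0, 3.0), 0.0) [[289, 207], [288, 209], [284, 209], [273, 208], [273, 206], [288, 206]]
```

View pics/cap.png

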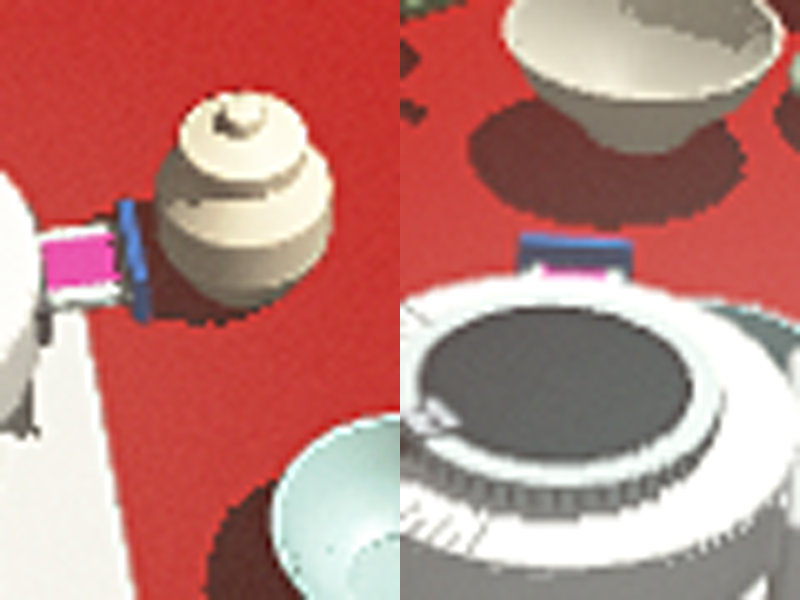

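The house edges give 218 and 219 mm (true 220), with yaw about -12°. The red mark is at 153.8° about the centre (0.600,-0.093), the knob at 203° (radius 113 mm, true 112), and the tick ends agree. The cap crop shows the blue face clear of the jar, at about (0.626,0.030). I'll start moving: lift, shut the fingers and go across high.

>>> jog_arm(deltas=[[0, 0, 0.04, 0, 0, 0, 0], [0, 0, 0.04, 0, 0, 0, 0], [0, 0, 0.04, 0, 0, 0, 0], [0, 0, 0.04, 0, 0, 0, 0], [0.03, -0.035, 0, 0, 0, 0.05, 0], [0.03, -0.035, 0, 0, 0, 0.05, 0], [0.03, -0.035, 0, 0, 0, 0.05, 0], [0.03, -0.035, 0, 0, 0, 0.05, 0], [0.03, -0.035, 0, 0, 0, 0.05, 0], [0.03, -0.035, 0, 0, 0, 0.05, 0]])

```text
t: 1.1
eef_pos: [0.3802, 0.4331, 0.3796]
tool_rot: [-0.0, -0.001, 1.0, -0.0]
contact_force: [0.7, 1.0, 0.8]
gripper_width: -0.002
grasp_force: 0.0
```

>>> jog_arm(deltas=[[0.03, -0.035, 0, 0, 0, 0.05, 0], [0.03, -0.035, 0, 0, 0, 0.05, 0], [0.01, -0.04, 0, 0, 0, 0.05, 0], [0.01, -0.04, 0, 0, 0, 0.05, 0], [0.01, -0.04, 0, 0, 0, 0.05, 0], [0.01, -0.04, 0, 0, 0, 0.05, 0], [0, -0.04, 0, 0, 0, 0.05, 0], [0, -0.04, 0, 0, 0, 0.05, 0], [0, -0.04, 0, 0, 0, 0, 0], [0, 0, 0, 0, 0, 0, 0]])

```text
t: 2.1
eef_pos: [0.4793, 0.0784, 0.3801]
tool_rot: [-0.0, -0.194, 0.981, -0.001]
contact_force: [-0.3, 0.1, 0.4]
gripper_width: -0.001
grasp_force: 0.0
```

>>> jog_arm(deltas=[[0.005, -0.036, 0, 0, 0, 0, 0], [0.005, -0.036, 0, 0, 0, 0, 0], [0.005, -0.036, 0, 0, 0, 0, 0], [0.005, -0.036, 0, 0, 0, 0, 0], [0.005, -0.036, 0, 0, 0, 0, 0], [0.005, -0.036, 0, 0, 0, 0, 0], [0.006, -0.04, 0, 0, 0, 0.01, 0], [0, 0, 0, 0, 0, 0, 0], [0, 0, 0, 0, 0, 0, 0]])

```text
t: 3.0
eef_pos: [0.5153, -0.1713, 0.3794]
tool_rot: [-0.0, -0.203, 0.979, 0.0]
contact_force: [-0.1, 0.3, -0.3]
gripper_width: 0.004
grasp_force: 0.0
```

Run:
```python
from h import *
import pickle
o=bot.get_obs(); print(o["t"],o["eef_pos"],o["tool_rot"])
c=bot.read_camera("wrist"); pickle.dump(c,open("W.pkl","wb"))
print(c["eye"],px(c,[[.6004,-.0927,.2005],[.4973,-.1365,.222],[.6004-.0718,-.0927+.0353,.188]]))
cv2.imwrite("pics/w1.png",cv2.resize(c["img"][:,:,::-1],(800,600)))
```

```text
3.0 [ 0.51525509 -0.17126592  0.37942696] [-4.78219012e-04 -2.02733157e-01  9.79233890e-01  1.63920879e-04]
[ 0.45312617 -0.19855265  0.53350414] [[286.04254924 264.34012744]
 [291.98330533 177.13431655]
 [336.75026405 220.38228692]]
```

View pics/w1.png

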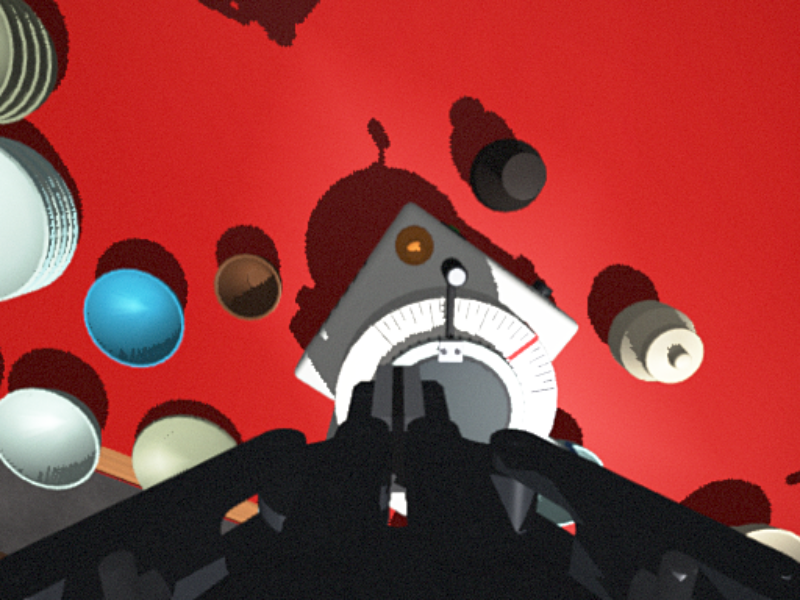

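The wrist view shows the knob top at (457,276) against a predicted (456,277), and the red mark at (524,346) against (526,344), so the measurements hold. I'll lower the shut fingertips behind the knob.

>>> jog_arm(deltas=[[0, -0.007, -0.03, 0, 0, 0, 0], [0, 0, -0.03, 0, 0, 0, 0], [0, 0, -0.03, 0, 0, 0, 0], [0, 0, -0.03, 0, 0, 0, 0], [0, 0, -0.022, 0, 0, 0, 0], [0, 0, -0.015, 0, 0, 0, 0], [0, 0, 0, 0, 0, 0, 0], [0, 0, 0, 0, 0, 0, 0]])

```text
t: 3.85
eef_pos: [0.5157, -0.1768, 0.2232]
tool_rot: [0.0, -0.205, 0.979, 0.0]
contact_force: [0.7, -0.7, 0.3]
gripper_width: 0.0
grasp_force: 0.0
```

Run:
```python
from h import *
o=bot.get_obs();print(o["eef_pos"],o["contact_force"])
c0=np.array([.6004,-.0927]); prev=o["eef_pos"][:2]; pa=113.5
# tool centre 22.5 mm behind the knob, tangentially
for ph in np.r_[203,np.arange(200,153.9,-3)]:
    a=np.radians(ph); k=c0+.112*np.array([np.cos(a),np.sin(a)]); t=np.array([np.sin(a),-np.cos(a)])
    p=k-.0225*t; print(ph,p.round(4),(p-prev).round(4),"rz",round(np.radians(ph-90-pa),3)); prev=p; pa=ph-90
```

```text
[ 0.5157435  -0.17675372  0.22320428] [ 0.7405218  -0.69949208  0.2548248 ]
203.0 [ 0.5061 -0.1572] [-0.0096  0.0196] rz -0.009
200.0 [ 0.5028 -0.1521] [-0.0032  0.005 ] rz -0.052
197.0 [ 0.4999 -0.147 ] [-0.003   0.0052] rz -0.052
194.0 [ 0.4972 -0.1416] [-0.0027  0.0053] rz -0.052
191.0 [ 0.4948 -0.1362] [-0.0024  0.0055] rz -0.052
188.0 [ 0.4926 -0.1306] [-0.0021  0.0056] rz -0.052
185.0 [ 0.4908 -0.1249] [-0.0018  0.0057] rz -0.052
182.0 [ 0.4893 -0.1191] [-0.0015  0.0058] rz -0.052
179.0 [ 0.488  -0.1132] [-0.0012  0.0059] rz -0.052
176.0 [ 0.4871 -0.1073] [-0.0009  0.0059] rz -0.052
173.0 [ 0.4865 -0.1014] [-0.0006  0.0059] rz -0.052
170.0 [ 0.4862 -0.0954] [-0.0003  0.006 ] rz -0.052
167.0 [ 0.4862 -0.0894] [0.    0.006] rz -0.052
164.0 [ 0.4865 -0.0835] [0.0003 0.006 ] rz -0.052
161.0 [ 0.4872 -0.0775] [0.0006 0.0059] rz -0.052
158.0 [ 0.4881 -0.0716] [0.001  0.0059] rz -0.052
155.0 [ 0.4894 -0.0658] [0.0013 0.0058] rz -0.052
```

>>> jog_arm(deltas=[[-0.003, 0.006, 0, 0, 0, 0, 0], [-0.003, 0.006, 0, 0, 0, 0, 0], [-0.002, 0.004, 0, 0, 0, 0, 0], [-0.002, 0.004, 0, 0, 0, 0, 0], [-0.003, 0.005, 0, 0, 0, -0.052, 0], [-0.003, 0.005, 0, 0, 0, -0.052, 0], [-0.003, 0.005, 0, 0, 0, -0.052, 0], [-0.0025, 0.0055, 0, 0, 0, -0.052, 0], [0, 0, 0, 0, 0, 0, 0]])

```text
t: 4.75
eef_pos: [0.4936, -0.1367, 0.223]
tool_rot: [0.0, -0.101, 0.995, 0.0]
contact_force: [0.6, -0.4, 0.7]
gripper_width: 0.0
grasp_force: 0.0
```

>>> jog_arm(deltas=[[-0.002, 0.0055, 0, 0, 0, -0.052, 0], [-0.002, 0.0055, 0, 0, 0, -0.052, 0], [-0.0015, 0.006, 0, 0, 0, -0.052, 0], [-0.001, 0.006, 0, 0, 0, -0.052, 0], [-0.001, 0.006, 0, 0, 0, -0.052, 0], [-0.0005, 0.006, 0, 0, 0, -0.052, 0], [0, 0, 0, 0, 0, 0, 0], [0, 0, 0, 0, 0, 0, 0]])

```text
t: 5.55
eef_pos: [0.4859, -0.1028, 0.223]
tool_rot: [0.0, 0.054, 0.999, -0.0]
contact_force: [0.6, 0.7, 0.6]
gripper_width: 0.001
grasp_force: 0.0
```

```bash
cat > look.py <<'E'
from h import *
import sys
o=bot.get_obs();print(o["t"],o["eef_pos"],o["tool_rot"],o["contact_force"])
c=bot.read_camera("wrist")
cv2.imwrite(f"pics/{sys.argv[1]}.png",cv2.resize(c["img"][80:320,100:420,::-1],(800,600),interpolation=cv2.INTER_CUBIC))
E
python3 look.py w2
```

```text
5.55 [ 0.485947   -0.10281827  0.2230209 ] [ 1.40447533e-04  5.37435403e-02  9.98554760e-01 -5.41849610e-05] [0.57891045 0.67771774 0.61085076]
```

View pics/w2.png

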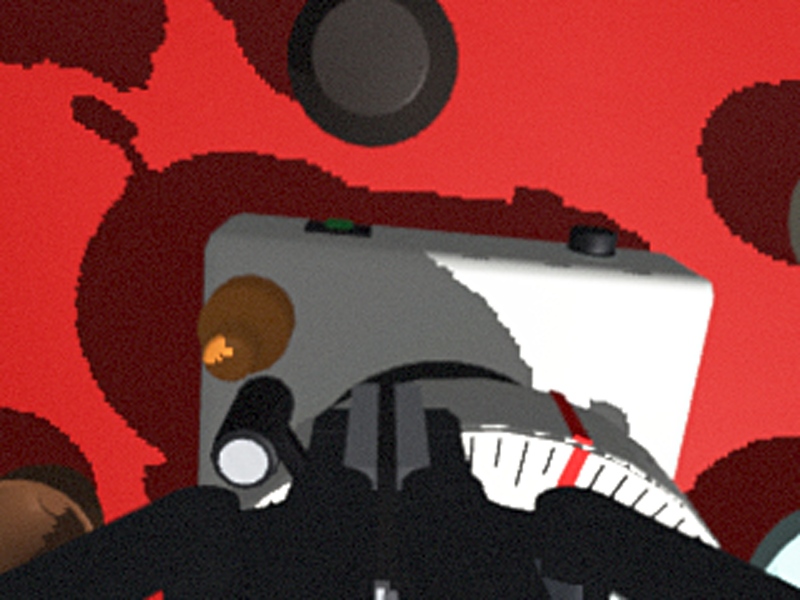

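Run:
```python
from h import *
c=bot.read_camera("wrist"); c0=np.array([.6004,-.0927])
k=onz(c,(100+243*.4,80+461*.4),.222)[:2]; print(k,np.hypot(*(k-c0)),np.degrees(np.arctan2(*(k-c0)[::-1])))
print((px(c,[[.4859,-.1028,.201],[.4973,-.1365,.222]])-[100,80])/.4)
```

```text
[ 0.49734317 -0.13690092] 0.11213577323279324 -156.78558014614282
[[387.60232855 365.23167381]
 [244.7192033  460.66461772]]
```

Run:
```python
from h import *
o=bot.get_obs(); c=bot.read_camera("wrist"); p=o["eef_pos"]; Rm=rot(o["tool_rot"]); print(bot.tip_reach, c["eye"]-p)
e=Rm.T@(c["eye"]-p); print("cam in tool",e, "gw",o["gripper_width"])
for s in (0,.011):
  for d in (0.03,.022,.01,0,-.01,-.02):
    q=p+Rm@np.array([np.sign(e[0])*s,0,d]); print(s,d,q[2].round(3),((px(c,[q])-[100,80])/.4).round(0))
print([x for x in dir(bot) if x[0]!="_"])
```

```text
0.022 [-0.06748808  0.00707303  0.15400473]
cam in tool [ 0.0678251  -0.00032507 -0.15401875] gw 0.0018257317261293393
0 0.03 0.193 [[387. 354.]]
0 0.022 0.201 [[387. 365.]]
0 0.01 0.213 [[387. 384.]]
0 0 0.223 [[387. 402.]]
0 -0.01 0.233 [[387. 422.]]
0 -0.02 0.243 [[387. 444.]]
0.011 0.03 0.193 [[387. 313.]]
0.011 0.022 0.201 [[387. 323.]]
0.011 0.01 0.213 [[387. 339.]]
0.011 0 0.223 [[387. 354.]]
0.011 -0.01 0.233 [[387. 372.]]
0.011 -0.02 0.243 [[387. 391.]]
['PlanningError', 'get_obs', 'hand_in', 'read_camera', 'tip_reach']
```

The wrist view shows the knob still at (243,461), 203°. It never moved, so the tips passed over it without contact and must be higher than assumed. I'll check the tip height from the fixed cameras.

Run:
```python
from h import *
o=bot.get_obs(); p=o["eef_pos"]; ims=[]
for n in ("scene","side"):
    c=bot.read_camera(n); q=px(c,[p]).round().astype(int)[0]; x,y=q[0]-30,q[1]-35
    im=cv2.resize(c["img"][y:y+75,x:x+50,::-1],(400,600),interpolation=cv2.INTER_CUBIC)
    for d in (.022,0,-.02): 
        u,v=((px(c,[p-[0,0,d]])[0]-[x,y]+.5)*8).astype(int); cv2.drawMarker(im,(int(u),int(v)),(255,255,0),0,10,1)
        print(n,d,u,v)
    ims.append(im)
cv2.imwrite("pics/tip.png",np.hstack(ims))
```

```text
scene 0.022 251 336
scene 0 241 287
scene -0.02 231 242
side 0.022 245 342
side 0 242 281
side -0.02 241 224
```

View pics/tip.png

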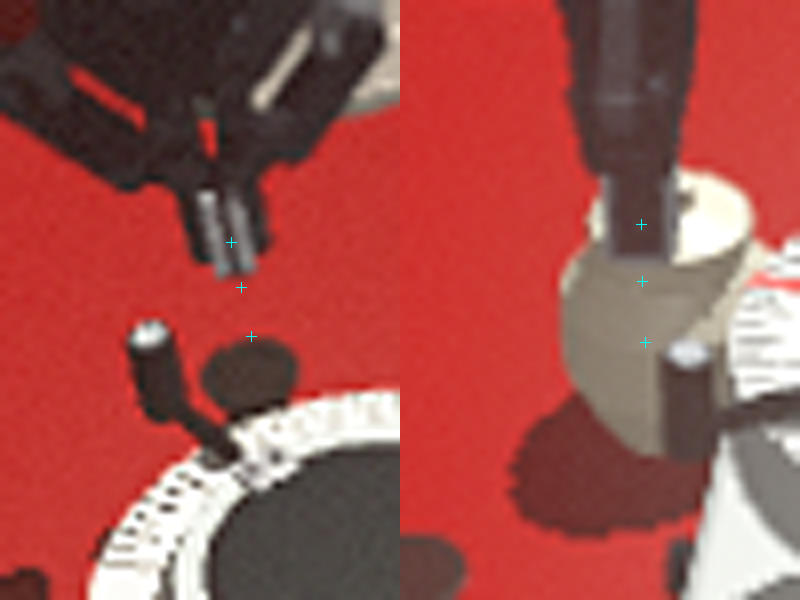

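Both views show the tips ending 8–9 mm above the TCP (side crop: tip edge y=260, TCP y=281), rather than 22 mm below it. They are centred laterally. So the true tip height is about TCP z + 0.009, and I'll use that from here on. I'll go back over the knob and lower properly.

>>> jog_arm(deltas=[[0, 0, 0.015, 0, 0, 0, 0], [0.007, -0.018, 0, 0, 0, 0.128, 0], [0.007, -0.018, 0, 0, 0, 0.128, 0], [0.007, -0.018, 0, 0, 0, 0.128, 0], [0.007, -0.02, 0, 0, 0, 0.128, 0], [0, 0, -0.015, 0, 0, 0, 0], [0, 0, -0.016, 0, 0, 0, 0], [0, 0, -0.016, 0, 0, 0, 0], [0, 0, 0, 0, 0, 0, 0], [0, 0, 0, 0, 0, 0, 0]])

```text
t: 6.8
eef_pos: [0.5138, -0.1768, 0.1911]
tool_rot: [-0.0, -0.2, 0.98, -0.0]
contact_force: [0.5, 0.2, 0.4]
gripper_width: 0.003
grasp_force: 0.0
```

>>> jog_arm(deltas=[[-0.003, 0.006, 0, 0, 0, 0, 0], [-0.003, 0.006, 0, 0, 0, 0, 0], [-0.001, 0.003, 0, 0, 0, 0, 0], [-0.002, 0.003, 0, 0, 0, 0, 0], [-0.002, 0.004, 0, 0, 0, -0.03, 0], [-0.002, 0.003, 0, 0, 0, -0.03, 0], [0, 0, 0, 0, 0, 0, 0]])

```text
t: 7.5
eef_pos: [0.5008, -0.1512, 0.1912]
tool_rot: [0.0, -0.17, 0.985, 0.0]
contact_force: [0.5, 0.3, -0.1]
gripper_width: -0.002
grasp_force: 0.0
```

```bash
cat > knob.py <<'E'
from h import *
o=bot.get_obs(); p=o["eef_pos"]; c0=np.array([.6004,-.0927])
print(o["t"],p,"axis",2*np.degrees(np.arctan2(o["tool_rot"][2],o["tool_rot"][1]))-90,"F",o["contact_force"],o["torque"])
for n,z0 in (("scene",170),("side",150)):
    c=bot.read_camera(n); im=c["img"].astype(int)
    best=None
    # bright knob top along its known circle
    for ph in np.arange(140,215,.5):
        a=np.radians(ph); P=np.r_[c0+.112*np.array([np.cos(a),np.sin(a)]),.222]
        u,v=px(c,[P])[0]; w=cv2.getRectSubPix(c["img"],(3,3),(float(u),float(v))).astype(float)
        D=cv2.getRectSubPix(c["img"],(3,3),tuple(map(float,px(c,[P-[0,0,.02]])[0]))).astype(float)
        s=w.min(2).mean()-D.max(2).mean()
        if best is None or s>best[0]: best=(s,ph)
    print(n,"knob angle",best[1],"score",round(best[0]))
E
python3 knob.py
```

```text
7.5 [ 0.50079196 -0.15123985  0.19116732] axis 109.6179421739748 F [ 0.46082644  0.34537549 -0.05124103] [-0.01243887  0.00694307  0.01924559]
scene knob angle 200.0 score 108
side knob angle 206.5 score -16
```

>>> jog_arm(deltas=[[-0.002, 0.0045, 0, 0, 0, -0.05, 0], [-0.0025, 0.005, 0, 0, 0, -0.05, 0], [-0.0024, 0.0055, 0, 0, 0, -0.052, 0], [-0.0021, 0.0056, 0, 0, 0, -0.052, 0], [-0.0018, 0.0057, 0, 0, 0, -0.052, 0], [0, 0, 0, 0, 0, 0, 0]])

```text
t: 8.2
eef_pos: [0.4899, -0.1249, 0.1909]
tool_rot: [-0.0, -0.043, 0.999, 0.0]
contact_force: [0.3, -0.7, 1.6]
gripper_width: 0.0
grasp_force: 0.0
```

```bash
python3 knob.py
```

```text
8.2 [ 0.48990204 -0.12486947  0.19087513] axis 94.98373495388896 F [ 0.29995232 -0.69254141  1.61852091] [ 0.0128639  -0.02378939 -0.04413279]
scene knob angle 185.0 score 88
side knob angle 165.5 score -18
```

Knob now at 185°, as planned. Continuing the arc.

>>> jog_arm(deltas=[[-0.0013, 0.0058, 0, 0, 0, -0.052, 0], [-0.001, 0.0059, 0, 0, 0, -0.052, 0], [-0.0008, 0.0059, 0, 0, 0, -0.052, 0], [-0.0006, 0.0059, 0, 0, 0, -0.052, 0], [-0.0003, 0.006, 0, 0, 0, -0.052, 0], [0, 0.006, 0, 0, 0, -0.052, 0], [0.0003, 0.0055, 0, 0, 0, -0.052, 0], [0.0005, 0.005, 0, 0, 0, -0.04, 0], [0, 0, 0, 0, 0, 0, 0], [0, 0, 0, 0, 0, 0, 0]])

```text
t: 9.3
eef_pos: [0.4871, -0.0795, 0.191]
tool_rot: [0.0, 0.157, 0.988, -0.0]
contact_force: [-0.0, -0.0, 0.1]
gripper_width: 0.001
grasp_force: 0.0
```

```bash
python3 knob.py
```

```text
9.3 [ 0.48707574 -0.07953087  0.19097086] axis 71.89330389246209 F [-0.0423121  -0.0263249   0.12014113] [-0.05949446  0.02784786 -0.05770675]
scene knob angle 161.5 score 70
side knob angle 202.0 score -8
```

>>> jog_arm(deltas=[[0.0004, 0.004, 0, 0, 0, -0.035, 0], [0.0006, 0.004, 0, 0, 0, -0.035, 0], [0.001, 0.0038, 0, 0, 0, -0.035, 0], [0, 0, 0, 0, 0, 0, 0], [0, 0, 0, 0, 0, 0, 0]])

```text
t: 9.9
eef_pos: [0.4889, -0.0677, 0.1909]
tool_rot: [0.0, 0.209, 0.978, 0.0]
contact_force: [1.2, 0.2, 0.4]
gripper_width: -0.002
grasp_force: 0.0
```

```bash
python3 knob.py; python3 look.py w3
```

```text
9.9 [ 0.48889489 -0.06767352  0.19092293] axis 65.84651561167468 F [1.16144301 0.17566812 0.38226237] [ 0.02186553 -0.0083808   0.00687416]
scene knob angle 156.0 score 75
side knob angle 202.0 score -7
10.0 [ 0.48881423 -0.06771096  0.19090397] [3.25935446e-06 2.09520551e-01 9.77804243e-01 2.24424494e-05] [ 0.2326563   0.85039891 -0.19349619]
```

View pics/w3.png

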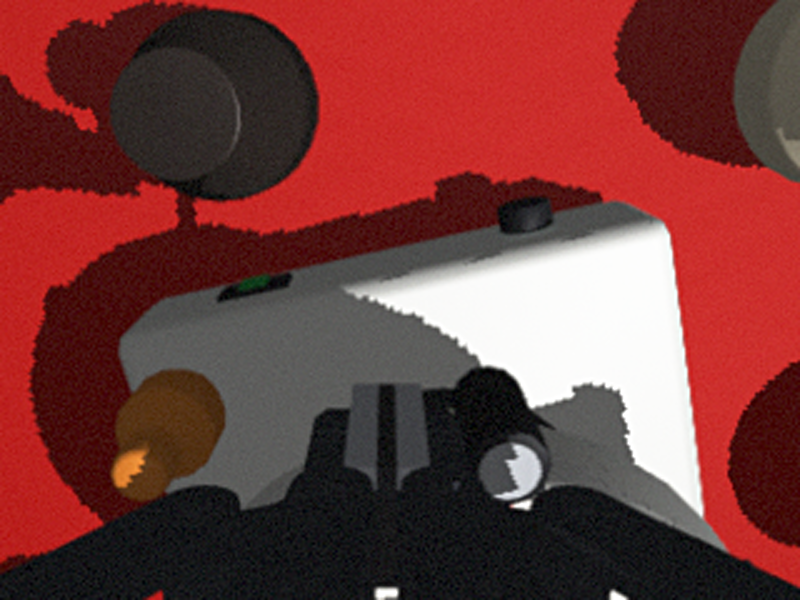

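The wrist view shows the knob at (513,469) against the right finger, and the bottle undisturbed at (170,430). About 2° remain.

>>> jog_arm(deltas=[[0.0004, 0.002, 0, 0, 0, -0.015, 0], [0.0005, 0.002, 0, 0, 0, -0.015, 0], [0, 0, 0, 0, 0, 0, 0], [0, 0, 0, 0, 0, 0, 0], [0, 0, 0, 0, 0, 0, 0], [-0.003, -0.008, 0, 0, 0, 0, 0], [-0.004, -0.01, 0, 0, 0, 0, 0], [0, 0, 0.04, 0, 0, 0, 0], [0, 0, 0.04, 0, 0, 0, 0], [0, 0, 0.04, 0, 0, 0, 0]])

```text
t: 11.05
eef_pos: [0.4818, -0.0829, 0.3122]
tool_rot: [-0.0, 0.225, 0.974, -0.0]
contact_force: [0.5, 0.6, -0.2]
gripper_width: 0.002
grasp_force: 0.0
```

>>> jog_arm(deltas=[[-0.02, -0.02, 0.04, 0, 0, 0, 0], [-0.02, -0.02, 0.04, 0, 0, 0, 0], [0, 0, 0, 0, 0, 0, 0]])

```text
t: 11.35
eef_pos: [0.4426, -0.1267, 0.3959]
tool_rot: [0.004, 0.228, 0.974, 0.002]
contact_force: [0.6, -0.3, 0.1]
gripper_width: 0.001
grasp_force: 0.0
```

```bash
python3 - <<'E'
from h import *
ims=[]
o=bot.get_obs();print(o["t"],o["eef_pos"])
c0=np.array([.6004,-.0927]); a=np.radians(153.8); d=np.array([np.cos(a),np.sin(a)])
for n in ("scene","wrist"):
    c=bot.read_camera(n); u,v=px(c,[np.r_[c0+.1*d,.2]])[0].astype(int); print(n,u,v,px(c,[np.r_[c0+.112*d,.222]]))
    u=max(u,30);x,y=u-30,v-45; x=min(x,452); y=max(0,min(y,294)); print(x,y)
    ims.append(cv2.resize(c["img"][y:y+90,x:x+60,::-1],(400,600),interpolation=cv2.INTER_CUBIC))
cv2.imwrite("pics/lev.png",np.hstack(ims))
E
python3 knob.py
```

```text
11.35 [ 0.44256968 -0.12665875  0.39589775]
scene 182 190 [[182.50284306 181.36264896]]
152 145
wrist 336 194 [[342.35974518 189.7185765 ]]
306 149
11.45 [ 0.44242845 -0.12268033  0.39146785] axis 63.94320284683016 F [-0.62697467  0.20595606  0.43286249] [-0.03763339 -0.01660884 -0.06333896]
scene knob angle 154.5 score 110
side knob angle 154.5 score 103
```

View pics/lev.png

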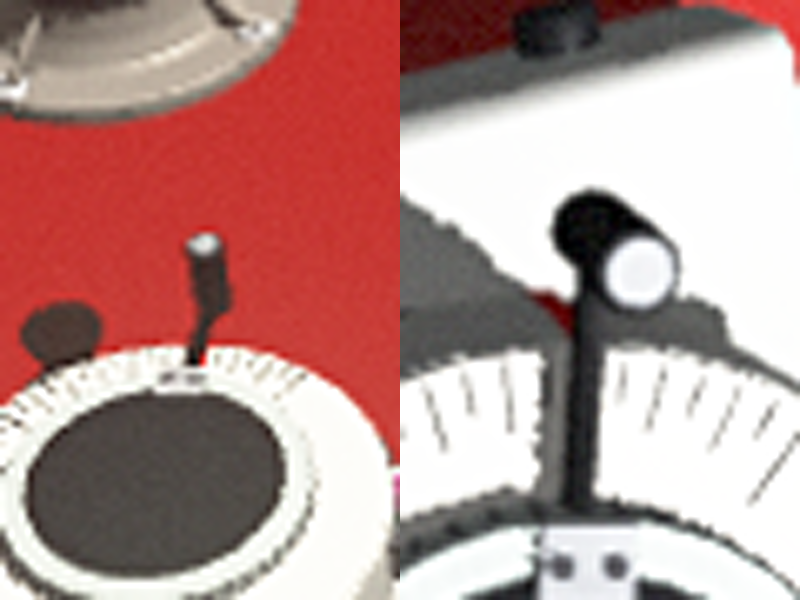

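The lever covers the mark: in the wrist crop the pointer is at x≈585, with the red on the head's rim just peeking out at (555,305). A numeric check against the neighbouring ticks follows.

```bash
python3 - <<'E'
from h import *
from scipy.signal import find_peaks
c=bot.read_camera("wrist"); c0=np.array([.6004,-.0927]); g=c["img"].min(2).astype(np.float32)
ph=np.arange(120,190,.25); a=np.radians(ph)
def prof(z,rs):
    s=0
    for r in rs:
        q=px(c,np.c_[c0[0]+r*np.cos(a),c0[1]+r*np.sin(a),np.full(len(a),z)]).astype(np.float32)
        s=s+cv2.remap(g,q[:,0:1],q[:,1:2],1)[:,0]
    return s/len(rs)
t=prof(.188,np.arange(.079,.087,.001)); k=find_peaks(-t,prominence=8)[0]; print("ticks",list(zip(ph[k],t[k].round())))
p=prof(.197,np.arange(.07,.087,.001)); m=p<45; print("pointer dark",ph[m].min(),ph[m].max(),ph[m].mean(), p.min())
E
python3 knob.py
```

```text
ticks [(np.float64(123.5), np.float32(178.0)), (np.float64(128.5), np.float32(187.0)), (np.float64(133.75), np.float32(205.0)), (np.float64(138.5), np.float32(199.0)), (np.float64(143.5), np.float32(204.0)), (np.float64(148.5), np.float32(207.0)), (np.float64(154.5), np.float32(22.0)), (np.float64(158.0), np.float32(67.0)), (np.float64(163.25), np.float32(197.0)), (np.float64(168.5), np.float32(203.0)), (np.float64(173.5), np.float32(197.0)), (np.float64(178.25), np.float32(199.0)), (np.float64(183.25), np.float32(188.0)), (np.float64(188.5), np.float32(185.0))]
pointer dark 154.25 157.0 155.625 22.33094
11.6 [ 0.44224398 -0.1209832   0.38951948] axis 64.09290678385057 F [0.1043978  0.11273937 0.25314884] [0.01608286 0.01784301 0.03960334]
scene knob angle 154.5 score 109
side knob angle 154.5 score 103
```

In one frame the ticks put the mark at 153.5°, and the knob and pointer sit at 154.5–155°. That is about 1° off with 3.5° allowed. Now round to the slide.

>>> jog_arm(deltas=[[0.02, 0.02, 0, 0, 0, 0.04, 0], [0.028, 0.03, 0, 0, 0, 0.04, 0], [0.028, 0.03, 0, 0, 0, 0.04, 0], [0.028, 0.03, 0, 0, 0, 0.04, 0], [0.028, 0.03, 0, 0, 0, 0.04, 0], [0.028, 0.03, 0, 0, 0, 0.04, 0], [0.028, 0.025, 0, 0, 0, 0, 0], [0.007, 0.007, 0, 0, 0, 0, 0], [0, 0, 0, 0, 0, 0, 0], [0, 0, 0, 0, 0, 0, 0]])

```text
t: 12.7
eef_pos: [0.6372, 0.0791, 0.3902]
tool_rot: [-0.001, 0.107, 0.994, -0.001]
contact_force: [-0.3, -0.9, -0.1]
gripper_width: -0.0
grasp_force: 0.0
```

```bash
python3 knob.py
python3 - <<'E'
from h import *
c=bot.read_camera("side"); c0=np.array([.6004,-.0927]); im=c["img"].astype(int)
m=(im[...,2]>im[...,0]+20)&(im[...,2]>im[...,1]+15)&(im[...,0]<120); m[:, :265]=0; m[:,300:]=0; m[:198]=0; m[215:]=0
v,u=np.nonzero(m); p=onz(c,(u.mean(),v.min()+.5),.181)[:2]; print("cap",len(u),u.min(),u.max(),v.min(),p,np.hypot(*(p-c0)),np.degrees(np.arctan2(*(p-c0)[::-1])))
E
```

```text
12.7 [0.63719729 0.07911529 0.39022641] axis 77.72185580986994 F [-0.27655495 -0.85095255 -0.09114831] [-0.05863083  0.0086129  -0.00261383]
scene knob angle 154.5 score 39
side knob angle 154.5 score 39
cap 31 273 289 205 [0.62753733 0.02900024] 0.1246891450927269 77.4295511219266
```

>>> jog_arm(deltas=[[0, 0, -0.035, 0, 0, 0, 0], [0, 0, -0.035, 0, 0, 0, 0], [0, 0, -0.035, 0, 0, 0, 0], [0, 0, -0.035, 0, 0, 0, 0], [0, 0, -0.035, 0, 0, 0, 0], [0, 0, -0.035, 0, 0, 0, 0], [0, 0, -0.025, 0, 0, 0, 0], [0, 0, 0, 0, 0, 0, 0], [0, 0, 0, 0, 0, 0, 0]])

```text
t: 13.75
eef_pos: [0.6379, 0.0799, 0.157]
tool_rot: [0.0, 0.107, 0.994, 0.0]
contact_force: [0.6, -0.5, 0.3]
gripper_width: -0.0
grasp_force: 0.0
```

>>> jog_arm(deltas=[[-0.001, -0.005, 0, 0, 0, 0, 0], [-0.001, -0.005, 0, 0, 0, 0, 0], [-0.001, -0.005, 0, 0, 0, 0, 0], [-0.001, -0.005, 0, 0, 0, 0, 0], [-0.001, -0.005, 0, 0, 0, 0, 0], [-0.001, -0.005, 0, 0, 0, 0, 0], [-0.001, -0.005, 0, 0, 0, 0, 0], [-0.001, -0.004, 0, 0, 0, 0, 0], [0, 0, 0, 0, 0, 0, 0], [0, 0, 0, 0, 0, 0, 0]])

```text
t: 14.75
eef_pos: [0.6296, 0.0414, 0.1559]
tool_rot: [-0.0, 0.106, 0.994, -0.0]
contact_force: [0.0, -1.3, 0.5]
gripper_width: -0.001
grasp_force: 0.0
```

```bash
cat > cap.py <<'E'
from h import *
o=bot.get_obs(); c0=np.array([.6004,-.0927]); d=o["eef_pos"][:2]-c0
print(o["t"],o["eef_pos"],"tool r",np.hypot(*d),"ang",np.degrees(np.arctan2(d[1],d[0])),"F",o["contact_force"])
for n,x,y in (("side",(265,300),(195,215)),("scene",(205,240),(200,240))):
    c=bot.read_camera(n); im=c["img"].astype(int)
    m=(im[...,2]>im[...,0]+20)&(im[...,2]>im[...,1]+15)&(im[...,0]<120)
    k=np.zeros_like(m); k[y[0]:y[1],x[0]:x[1]]=1; v,u=np.nonzero(m&k)
    if len(u): print(n,"cap",len(u),u.min(),u.max(),v.min(),v.max(),onz(c,(u.mean(),v.mean()),.175)[:2]-c0)
E
python3 cap.py
```

```text
14.75 [0.62963585 0.04136057 0.15585891] tool r 0.13721140775182059 ang 77.69758638410403 F [ 0.02313137 -1.33349097  0.50612534]
side cap 49 273 289 207 210 [0.0240097  0.11711308]
scene cap 26 221 224 218 228 [0.04335726 0.11281573]
```

>>> jog_arm(deltas=[[-0.001, -0.004, 0, 0, 0, 0, 0], [-0.001, -0.004, 0, 0, 0, 0, 0], [-0.0008, -0.004, 0, 0, 0, 0, 0], [-0.0008, -0.003, 0, 0, 0, 0, 0], [0, 0, 0, 0, 0, 0, 0]])

```text
t: 15.35
eef_pos: [0.6259, 0.0255, 0.156]
tool_rot: [-0.0, 0.107, 0.994, -0.0]
contact_force: [0.3, 0.1, 0.4]
gripper_width: 0.002
grasp_force: 0.0
```

```bash
python3 cap.py
```

```text
15.35 [0.62592682 0.02553158 0.15598321] tool r 0.12095588542112355 ang 77.81655194564449 F [0.33083613 0.09200529 0.42524671]
side cap 11 273 288 210 211 [0.02089076 0.10869227]
scene cap 24 215 218 214 229 [0.03644012 0.09779697]
```

Estimated 4–5 mm left. I'll push on in 1 mm steps, watching the force.

>>> jog_arm(deltas=[[-0.0002, -0.001, 0, 0, 0, 0, 0], [-0.0002, -0.001, 0, 0, 0, 0, 0], [-0.0002, -0.001, 0, 0, 0, 0, 0], [0, 0, 0, 0, 0, 0, 0]])

```text
t: 15.85
eef_pos: [0.6255, 0.0236, 0.1559]
tool_rot: [-0.0, 0.106, 0.994, 0.0]
contact_force: [-0.4, 0.4, 0.1]
gripper_width: -0.004
grasp_force: 0.4
```

>>> jog_arm(deltas=[[-0.0002, -0.001, 0, 0, 0, 0, 0], [0, 0, 0, 0, 0, 0, 0]])

```text
t: 16.05
eef_pos: [0.6252, 0.0225, 0.1559]
tool_rot: [-0.0, 0.106, 0.994, 0.0]
contact_force: [0.5, 0.9, -0.7]
gripper_width: -0.001
grasp_force: 0.5
```

>>> jog_arm(deltas=[[-0.0002, -0.001, 0, 0, 0, 0, 0], [0, 0, 0, 0, 0, 0, 0]])

```text
t: 16.25
eef_pos: [0.625, 0.0213, 0.1559]
tool_rot: [-0.0, 0.106, 0.994, -0.0]
contact_force: [-0.2, 1.6, -0.2]
gripper_width: -0.001
grasp_force: 0.5
```

>>> jog_arm(deltas=[[-0.0002, -0.001, 0, 0, 0, 0, 0], [0, 0, 0, 0, 0, 0, 0]])

```text
t: 16.45
eef_pos: [0.6249, 0.0205, 0.1559]
tool_rot: [-0.0, 0.106, 0.994, 0.0]
contact_force: [0.6, 2.0, -0.1]
gripper_width: -0.003
grasp_force: 0.7
```

>>> jog_arm(deltas=[[-0.0002, -0.001, 0, 0, 0, 0, 0], [0, 0, 0, 0, 0, 0, 0]])

```text
t: 16.65
eef_pos: [0.6248, 0.0204, 0.1559]
tool_rot: [-0.0, 0.106, 0.994, 0.001]
contact_force: [0.4, 4.2, -0.8]
gripper_width: 0.0
grasp_force: 2.1
```

>>> jog_arm(deltas=[[-0.0002, -0.001, 0, 0, 0, 0, 0], [0, 0, 0, 0, 0, 0, 0]])

```text
t: 16.85
eef_pos: [0.6248, 0.0204, 0.1559]
tool_rot: [0.0, 0.106, 0.994, 0.001]
contact_force: [0.6, 5.6, -0.4]
gripper_width: 0.0
grasp_force: 3.2
```

The position stalls at y=0.0204 while the force climbs to 5.6 N, so the slide is against its stop. I'll back off and lift clear.

>>> jog_arm(deltas=[[0, 0, 0, 0, 0, 0, 0], [0, 0, 0, 0, 0, 0, 0], [0.001, 0.006, 0, 0, 0, 0, 0], [0.004, 0.02, 0, 0, 0, 0, 0], [0.006, 0.03, 0, 0, 0, 0, 0], [0, 0, 0.04, 0, 0, 0, 0], [0, 0, 0.04, 0, 0, 0, 0], [0, 0, 0.04, 0, 0, 0, 0], [0, 0, 0.04, 0, 0, 0, 0], [0, 0, 0, 0, 0, 0, 0]])

```text
t: 17.85
eef_pos: [0.6387, 0.0728, 0.3223]
tool_rot: [0.005, 0.107, 0.994, 0.001]
contact_force: [1.4, -1.0, -0.1]
gripper_width: 0.0
grasp_force: 0.0
```

```bash
python3 cap.py; python3 knob.py
python3 - <<'E'
from h import *
c=bot.read_camera("side"); cv2.imwrite("pics/end.png",cv2.resize(c["img"][170:350,160:400,::-1],(800,600),interpolation=cv2.INTER_CUBIC))
E
```

```text
17.85 [0.63868106 0.07279384 0.32231613] tool r 0.16986362237160987 ang 76.97574532006907 F [ 1.39883164 -1.04006651 -0.09883877]
scene cap 41 212 216 211 229 [0.02579985 0.09536528]
17.95 [0.63602177 0.07351536 0.31676051] axis 77.7427349626555 F [-0.53750412 -0.42623193 -0.38928834] [0.0202398  0.02985872 0.05171113]
scene knob angle 154.5 score 40
side knob angle 175.0 score 31
```

View pics/end.png

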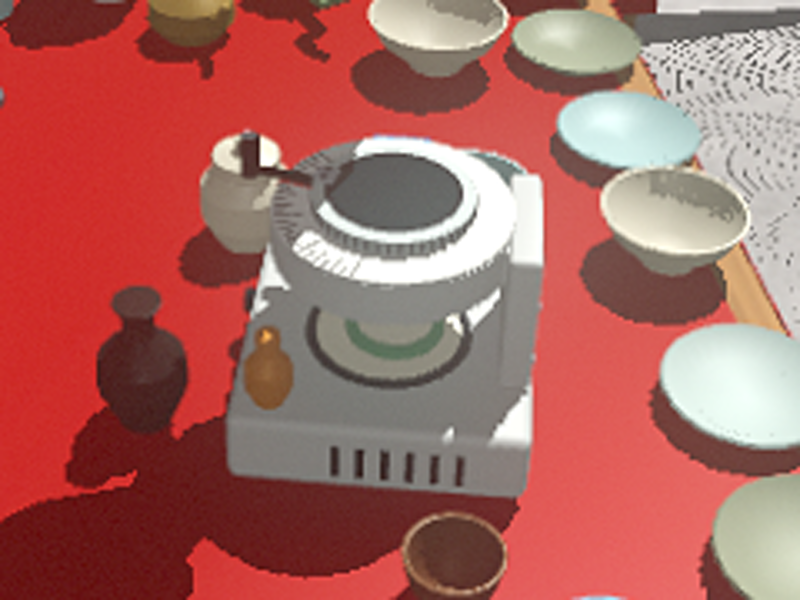

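The side view shows the lever at (250,150) over the mark, the slide cap gone behind the head, and the bottle (268,370), bangle, vase and jar all standing. The arm is clear, so I'm handing in.

```bash
python3 -c "
from station import bot
print(bot.hand_in())"
```

```text
the job is handed in; nothing more can be done
None
```

Handed in, no verdict returned: the lever measures about 1° from the red mark (3.5° allowed), the slide was then pushed against its stop, and the loose pieces in the last side view stand where they were; the first pass missed the knob because the fingertips sat about 3 cm higher than `bot.tip_reach` implied.

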